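# Open the small two-door fastener cabinet

## Task

Open both doors of the small grey fastener cabinet on the bench. Squeeze the latch handle of the left door and swing that door open first, because its cover strip laps over the right door; then pull the right door open too. Leave both doors standing wide open, about square to the cabinet's front, and let go of them.

Things in the scene. Friction and masses are not known exactly. Their poses are not given: they have to be found in the camera images.
- left_grip (a point): Left (+y) door's handle, 38 mm off its face, 190 mm up: dark upright block 18 wide, 28 deep, 47 high (165 to 212 above bench); on its hinge side a steel trigger paddle. At rest they span 14.5 mm to the block's side of this point, 25.5 to the trigger's; squeezed 29 mm, centred here. Axes turn with the door: -x out of its face, +y to its hinge, z up. Upright hinge axis 44 mm along +x, 90 along +y.
- right_grip (a point): Right (-y) door's handle: plain dark upright round post, 20 mm thick, 165 to 212 mm above the bench; point on its axis, 190 mm up, 38 mm in front of the door's face. Axes turn with the door: -x out of its face, -y to its hinge, z up. Upright hinge axis 44 mm along +x, 90 mm along -y. Held shut by the left door's 30 mm wide steel cover strip, which laps 19 mm over its free edge.
- left_door (a joint): Left door of the grey steel cabinet (330 wide, 120 deep, 200 mm high, fixed on the bench, front to the robot): opening angle, rad, 0 shut, grows as it swings towards the robot and left, up to 1.9; stays where left, swings with about 1 N at the handle. Each door is 164 mm wide, 162 high from 35 mm up, 12 thick.
- right_door (a joint): Right door of the same cabinet: opening angle, rad, 0 shut, grows as it swings towards the robot and right, up to 1.9; stays where left, swings with about 1 N at the handle
- latch_trigger (a joint): Squeeze trigger of the left door: travel, m, 0 at rest (latched), up to 0.011 towards the block, away from the hinge; 3 N to start, 8 N at the end. Pinch paddle and block together from above along the door's width. Its arm runs back over the door's top and unhooks from a tab (213 mm up) on the cabinet's top after about 6 mm; springs back on release: hold it until the door is 25 degrees open.

How it is judged:
On the way:
1. the left, latched door is swung open while the right door is still shut (value of joint left_door above 0.5 rad and value of joint right_door below 0.15 rad), for 0.2 s.
At the end, for the whole second after the job is handed in: both doors stand open by at least 1.1 rad (63 degrees) and are at rest (value of joint each of left_door, right_door above 1.1 rad and velocity of joint left_door between -0.1 and 0.1 rad/s and velocity of joint right_door between -0.1 and 0.1 rad/s); the robot touches nothing.
It also fails if it takes over 58 s, if anything falls off the work surface, if the arm or the gripper's body presses on something with over 40 N, if the wrist force passes 120 N, or if a joint passes its speed limit or range.

## Robot

A 7-joint arm with a two-finger parallel gripper is mounted at the origin on a cart in front of the work surface, level with it; the furniture and walls round the work are solid. World frame = base frame: x ahead of the robot, y to its left, z up, the work surface at z = 0. Lengths are in m, angles in rad, forces in N, time in s.
With the tool pointing down it reaches from about 0.4 to 0.85 m from the base axis. Payload 4.4 kg.
Tool frame: the origin (TCP) lies at the very end of the fingers, on their centre line; the grasp point (between the pads) lies 19 mm behind it; z points along the fingers, y is the line along which they close (so a half turn about z gives the same grasp; the last joint's range is limited). The gripper opens to 94 mm and grips with 3 to 60 N. Pads are 16 mm wide; open, the fingers measure 119 mm over their backs; the gripper's body (75 mm by 177 mm) begins 78 mm behind the grasp point.
Start: joints at [-1.194, 0.628, 0.038, 1.517, -0.027, 0.996, -0.02], TCP at [0.278, 0.587, 0.205] pointing down, gripper open.
Joint ranges: [-3.06, 3.06], [-0.37, 2.12], [-1.25, 1.32], [0.18, 2.47], [-1.1, 4.24], [0.23, 1.98], [-2.94, 2.94]. Speed limits (rad/s): [2.57, 2.57, 3.14, 3.14, 3.14, 3.14, 3.14].

## Interface

Orientations are given as a unit quaternion [w, x, y, z].
In Python, from cell import bot gives the robot as it stands. Calls block until the motion is done:
- bot.reach(position, orientation): joint-space move of the TCP to a pose.
- bot.move_linear(position, frame=None, speed=0.15, until_force=None): straight line of the TCP; frame=None keeps the orientation; speed is the mean speed in m/s. With until_force (N) it stops when the force on the tool has changed by that much, and returns True; else False.
- bot.movej(angles): joint-space move.
- bot.command_gripper(opening, strength=None): finger opening in m; strength is the grip in N (None keeps the last); returns when the fingers have stopped.
- bot.hold(seconds).
- bot.ik(position, orientation): joint angles nearest the present ones, or None.
- bot.sense(): the state.
- bot.read_camera(name): name is "side" or "top"; returns (picture, depth): 420x560x3 uint8, blue, green, red; 420x560 float32, m along the optical axis (not along the pixel's ray), 0 where there is no reading.
- bot.camera_info(name): a dict with "vertical_fov" (degrees; the focal length in pixels is half the picture's height over the tangent of half this angle, whatever the lens; pixels are square), "cx", "cy" (the principal point, pixels), "position" and "attitude" of the camera in the world. Camera axes: x right, y down, z forward; pixel columns grow to the right and rows downward; lengths in m; the calibration is good to about 2 mm. A picture is of the moment at which its call begins. camera_info takes no time and is no camera call.
A pose or a line that the arm cannot do raises bot.PlanningError and nothing moves.
- bot.sign_off(): hands the job in; it is judged then, once.
Trained networks look in the newest picture that a camera, given by its name, has taken for a name from the list of things; names that differ only in an ending like _2 or _b are one class to them, and where a whole thing is asked for, a point or a joint stands for the part that bears it (a point fixed in the world has none). Each returns a list of dicts, best first, with "p" (0 to 1); they miss things now and then, are a little off and sometimes report something else, mostly with a low value. They report only what shows in the picture. A call takes as long as a camera call.
- bot.boxes_of(camera, target): "at" ([column, row] in pixels, amid what is visible of it).
- bot.outline_of(camera, target): "region" (420x560 bool, what is visible of it) and "at" ([column, row] in pixels, amid what is visible of it).
- bot.landmark_of(camera, target): "at" ([column, row] in pixels: a listed point, or the origin of a listed thing).
The state is a dict: "time": time; "joint_pos": joint angles; "joint_velocities": joint speeds; "tau": joint torques, N m; "tcp_pos": TCP position; "eef_rot": TCP orientation; "wrist_force": force on the tool from outside, world axes, zero at the start; "torque": the same for the moment, N m; "gripper_width": finger opening in m; "grip_force": force on a finger pad.
Only numpy, scipy, OpenCV 4.12 (cv2) and the standard library are available. Lean on these libraries where they do the work, as an engineer would, in place of code of your own. Each camera call takes 0.05 s, during which the arm holds its last target. There are 200 camera calls.

## Working session

There is one attempt and no reset: what is moved stays moved. The work goes in short steps, each a Python script; the robot and the scene stay as the last script left them, time stands still between calls to the robot, and variables do not carry over. Pictures are saved under pics/ and viewed, at most 10 in all, crops included, and the job is handed in when it is done.

```bash
ls; mkdir -p pics; cat > h.py <<'E'
import numpy as np, cv2
from cell import bot
from scipy.spatial.transform import Rotation as R
def K(n):
    i=bot.camera_info(n); f=210/np.tan(np.radians(i["vertical_fov"])/2)
    a=np.array(i["attitude"],float)
    M=a if a.shape==(3,3) else R.from_quat(a[[1,2,3,0]]).as_matrix()
    return f,i["cx"],i["cy"],np.array(i["position"]),M
def ray(n,px):
    f,cx,cy,p,M=K(n); return p, M@np.array([(px[0]-cx)/f,(px[1]-cy)/f,1.])
def pt(n,px,d):
    p,r=ray(n,px); return p+r*d
def tri(a,pa,b,pb):
    p,r=ray(a,pa); q,s=ray(b,pb)
    t=np.linalg.lstsq(np.c_[r,-s],q-p,rcond=None)[0]
    A,B=p+r*t[0],q+s*t[1]; return (A+B)/2, np.linalg.norm(A-B)
E
python3 - <<'E'
from h import *
np.set_printoptions(precision=4,suppress=True)
for n in("side","top"):
    print(n,bot.camera_info(n))
    im,d=bot.read_camera(n); cv2.imwrite(f"pics/{n}0.png",im); np.save(n+"0.npy",d)
L={}
for t in("left_grip","right_grip"):
    for n in("side","top"):
        r=bot.landmark_of(n,t); L[n,t]=r
        for k in r[:2]:
            c=k["at"]; u,v=int(round(c[0])),int(round(c[1]))
            d=np.load(n+"0.npy"); print(t,n,k["p"],c,pt(n,c,d[v,u]))
    if L["side",t] and L["top",t]: print(t,tri("side",L["side",t][0]["at"],"top",L["top",t][0]["at"]))
s=bot.sense();print(s)
E
```

```text
pics
side {'vertical_fov': 56.73405163316965, 'cx': 282.0201834169737, 'cy': 206.5363217836501, 'position': array([ 0.3473, -0.6852,  0.6474]), 'attitude': array([-0.445 ,  0.8886, -0.104 ,  0.0392])}
top {'vertical_fov': 42.12245374212321, 'cx': 274.11601712566176, 'cy': 202.11399377918383, 'position': array([0.2097, 0.0015, 1.3288]), 'attitude': array([ 0.0773, -0.6775,  0.7268, -0.0823])}
left_grip side 0.97 [270.6, 175.8] [0.4683 0.0101 0.2003]
left_grip top 0.83 [256.2, 204.4] [0.4645 0.0223 0.2099]
left_grip top 0.6 [323.2, 199.3] [ 0.4653 -0.1192  0.2111]
left_grip (array([0.4696, 0.0226, 0.1921]), np.float64(0.0018806437550382919))
right_grip side 0.96 [287.4, 217.5] [ 0.4709 -0.1347  0.1975]
right_grip side 0.16 [270.0, 175.8] [0.4666 0.0077 0.2021]
right_grip top 0.95 [322.6, 196.3] [ 0.4722 -0.1186  0.2097]
right_grip (array([ 0.4758, -0.121 ,  0.1868]), np.float64(0.003616124819117848))
{'time': 0.3, 'joint_pos': array([-1.1938,  0.6288,  0.0385,  1.5177, -0.027 ,  0.9963, -0.02  ]), 'joint_velocities': array([-0.0002, -0.0031, -0.0013, -0.0025, -0.0016,  0.0007, -0.0014]), 'tau': array([ -0.0015, -54.9068,   1.1409, -18.6563,  -0.0524,   0.0201,
         0.0001]), 'tcp_pos': array([0.2784, 0.5871, 0.2051]), 'eef_rot': array([-0.0001,  0.2196,  0.9756, -0.0003]), 'wrist_force': array([ 0.7829, -0.1907, -0.5978]), 'torque': array([ 0.0121, -0.0417, -0.0423]), 'grip_force': 0.0, 'gripper_width': 0.09401455941914351}
```

View pics/side0.png

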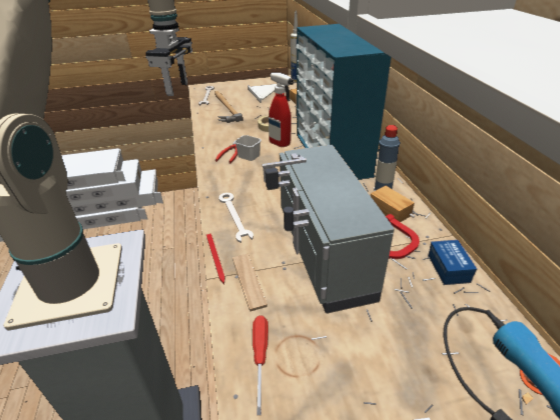

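View pics/top0.png

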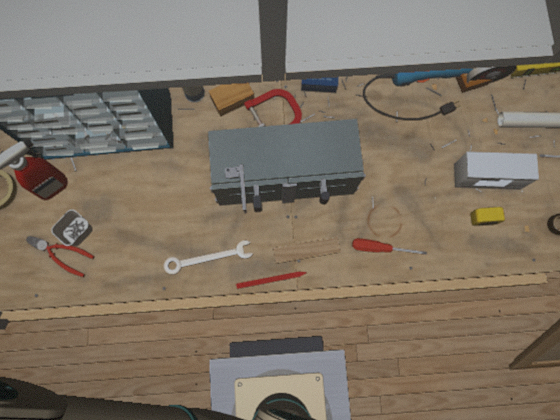

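```bash
python3 - <<'E'
from h import *
np.set_printoptions(precision=4,suppress=True)
P=[]
for n in("top","side"):
    d=np.load(n+"0.npy"); f,cx,cy,p,M=K(n)
    v,u=np.mgrid[:420,:560]
    X=np.stack([(u-cx)/f*d,(v-cy)/f*d,d],-1)@M.T+p
    X[d==0]=np.nan; np.save(n+"X.npy",X)
    Q=X.reshape(-1,3); 
    m=(Q[:,2]>.19)&(Q[:,2]<.206)&(Q[:,0]>.5)&(Q[:,0]<.72)&(abs(Q[:,1])<.3)
    T=Q[m]; print(n,"top",m.sum(),np.median(T[:,2]))
    if m.sum()>50: print(cv2.minAreaRect(T[:,:2].astype(np.float32)*1000))
    # handle tops
    m=(Q[:,2]>.204)&(Q[:,2]<.225)&(Q[:,0]>.42)&(Q[:,0]<.7)&(abs(Q[:,1])<.3)
    T=Q[m]
    for lo,hi in((-.3,-.06),(-.06,.3)):
        S=T[(T[:,1]>lo)&(T[:,1]<hi)]
        if len(S): print("tops",len(S),np.median(S,0),S.min(0),S.max(0))
    # front faces
    m=(Q[:,2]>.06)&(Q[:,2]<.15)&(Q[:,0]>.47)&(Q[:,0]<.56)&(abs(Q[:,1]+.05)<.2)
    T=Q[m]; print("front",len(T))
    if len(T)>100:
        print(cv2.fitLine(T[:,:2].astype(np.float32),cv2.DIST_HUBER,0,.001,.001).ravel())
E
```

```text
top top 8969 0.19878700863422738
((590.6253051757812, 42.15692138671875), (534.1796875, 188.01531982421875), 80.70850372314453)
tops 110 [ 0.4776 -0.125   0.2085] [ 0.4636 -0.2085  0.204 ] [ 0.6396 -0.0631  0.2157]
tops 504 [0.5273 0.0497 0.2101] [ 0.4549 -0.0596  0.204 ] [0.6996 0.2994 0.2247]
front 1196
[ 0.017  -0.9999  0.5091 -0.0618]
side top 6464 0.19878541974771463
((593.637451171875, 41.63629150390625), (533.0407104492188, 186.45263671875), 80.71595764160156)
tops 74 [ 0.4739 -0.1308  0.2102] [ 0.4658 -0.1376  0.2041] [ 0.4845 -0.1199  0.2124]
tops 408 [0.5289 0.0448 0.2096] [0.4579 0.0065 0.204 ] [0.6995 0.2973 0.2249]
front 1875
[ 0.0317 -0.9995  0.514  -0.1169]
```

```bash
python3 - <<'E'
from h import *
np.set_printoptions(precision=4,suppress=True)
for n in("top","side"):
    X=np.load(n+"X.npy"); Z=np.nan_to_num(X)
    m=(abs(Z[...,2]-.199)<.004)&(Z[...,0]>.48)&(Z[...,0]<.7)&(abs(Z[...,1])<.3)
    _,lab,st,_=cv2.connectedComponentsWithStats(cv2.morphologyEx(m.astype(np.uint8),cv2.MORPH_OPEN,np.ones((3,3))),connectivity=4)
    k=1+[ (lab==i).sum() if abs(np.median(Z[lab==i][:,1])+.05)<.1 else 0 for i in range(1,st.shape[0])].__iter__().__class__ and 1+int(np.argmax([(lab==i).sum()*(abs(np.median(Z[lab==i][:,1])+.05)<.1) for i in range(1,st.shape[0])]))
    T=Z[lab==k]; r=cv2.minAreaRect(T[:,:2].astype(np.float32)*1000); print(n,len(T),r); print(cv2.boxPoints(r))
    for lo,hi,nm in((-.16,-.09,"R"),(-.03,.075,"L")):
        q=(Z[...,2]>.2)&(Z[...,2]<.218)&(Z[...,0]>.44)&(Z[...,0]<.488)&(Z[...,1]>lo)&(Z[...,1]<hi)
        S=Z[q]; print(nm,len(S),np.median(S,0),np.percentile(S,3,0),np.percentile(S,97,0))
im=cv2.imread("pics/top0.png")[160:220,200:370]; a=cv2.resize(im,None,fx=4.5,fy=4.5,interpolation=cv2.INTER_CUBIC)
im=cv2.imread("pics/side0.png")[135:235,225:355]; b=cv2.resize(im,(390,300),interpolation=cv2.INTER_CUBIC)
c=np.zeros((580,765,3),np.uint8); c[:270]=a; c[275:575,:390]=b; cv2.imwrite("pics/crop0.png",c)
E
```

```text
Traceback (most recent call last):
TypeError: unsupported operand type(s) for +: 'int' and 'type'
```

```bash
python3 - <<'E'
from h import *
np.set_printoptions(precision=4,suppress=True)
for n in("top","side"):
    X=np.load(n+"X.npy"); Z=np.nan_to_num(X)
    m=(abs(Z[...,2]-.199)<.004)&(Z[...,0]>.48)&(Z[...,0]<.7)&(abs(Z[...,1])<.3)
    c,lab=cv2.connectedComponents(cv2.morphologyEx(m.astype(np.uint8),cv2.MORPH_OPEN,np.ones((3,3))),connectivity=4)
    k=1+int(np.argmax([(lab==i).sum()*(abs(np.median(Z[lab==i][:,1])+.05)<.1) for i in range(1,c)]))
    T=Z[lab==k]; r=cv2.minAreaRect(T[:,:2].astype(np.float32)*1000); print(n,len(T),r); print(cv2.boxPoints(r))
    for lo,hi,nm in((-.16,-.09,"R"),(-.03,.075,"L")):
        q=(Z[...,2]>.2)&(Z[...,2]<.218)&(Z[...,0]>.44)&(Z[...,0]<.488)&(Z[...,1]>lo)&(Z[...,1]<hi)
        S=Z[q]; print(nm,len(S),np.median(S,0),np.percentile(S,3,0),np.percentile(S,97,0))
im=cv2.imread("pics/top0.png")[160:220,200:370]; a=cv2.resize(im,None,fx=4.5,fy=4.5,interpolation=cv2.INTER_CUBIC)
im=cv2.imread("pics/side0.png")[135:235,225:355]; b=cv2.resize(im,(390,300),interpolation=cv2.INTER_CUBIC)
c=np.zeros((580,765,3),np.uint8); c[:270]=a; c[275:575,:390]=b; cv2.imwrite("pics/crop0.png",c)
E
```

```text
top 6676 ((581.50048828125, -47.844573974609375), (122.85441589355469, 329.8992614746094), 0.9941862225532532)
[[ 517.2205  116.0144]
 [ 522.9446 -213.8352]
 [ 645.7805 -211.7036]
 [ 640.0564  118.146 ]]
R 77 [ 0.4722 -0.1237  0.2099] [ 0.4637 -0.1321  0.201 ] [ 0.486  -0.1153  0.2147]
L 175 [0.4706 0.0245 0.2101] [0.4567 0.0119 0.2038] [0.4858 0.0511 0.2141]
side 5622 ((563.703125, -51.3270263671875), (161.74404907226562, 331.9522399902344), 0.8283818960189819)
[[ 480.4399  113.4625]
 [ 485.2391 -218.455 ]
 [ 646.9663 -216.1166]
 [ 642.1671  115.8009]]
R 96 [ 0.4746 -0.1314  0.2091] [ 0.4662 -0.1364  0.2004] [ 0.4859 -0.1206  0.2119]
L 175 [0.4721 0.0192 0.2079] [0.4591 0.0081 0.2006] [0.487  0.0459 0.2118]
```

View pics/crop0.png

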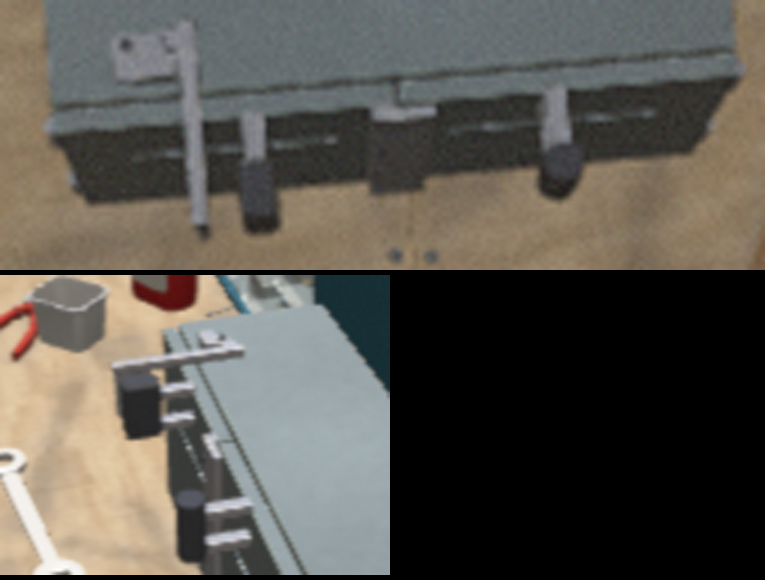

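```bash
cat >> h.py <<'E'
YAW=.017
GL=np.array([.470,.0228]); GR=np.array([.4725,-.122])
def rot(a): return np.array([[np.cos(a),-np.sin(a)],[np.sin(a),np.cos(a)]])
HL=GL+rot(YAW)@[.044,.09]; HR=GR+rot(YAW)@[.044,-.09]
def q(psi,flip=0):
    p=np.pi/2+psi/2+flip*np.pi/2; return np.array([0,np.cos(p),np.sin(p),0])
def left(t,z=.171): return np.r_[HL+rot(YAW-t)@[-.044,-.09],z], YAW-t
def right(t,z=.171): return np.r_[HR+rot(YAW+t)@[-.044,.09],z], YAW+t
def st(m=""):
    s=bot.sense(); print(m,round(s["time"],2),np.round(s["tcp_pos"],4),"F",np.round(s["wrist_force"],1),"w",round(s["gripper_width"],4),"g",round(s["grip_force"],1))
E
python3 - <<'E'
from h import *
np.set_printoptions(precision=2,suppress=True)
for fn in(left,right):
  for fl in(0,1):
    for t in(0,.5,1,1.45):
      for z in ((.171,.3) if t in(0,1.45) else (.171,)):
        p,y=fn(t,z); print(fn.__name__,fl,t,z,p,bot.ik(p,q(y,fl)))
for p in([.278,.587,.38],[.3,.33,.38],[.4,.05,.34]): print(p,bot.ik(p,q(YAW)))
E
```

```text
left 0 0 0.171 [0.47 0.02 0.17] [-0.1   0.43 -0.01  2.04  0.01  0.67  1.47]
left 0 0 0.3 [0.47 0.02 0.3 ] [-0.24  0.26  0.17  1.87 -0.05  1.02  1.54]
left 0 0.5 0.171 [0.43 0.05 0.17] [-0.27  0.38  0.1   2.13 -0.06  0.63  0.97]
left 0 1 0.171 [0.41 0.1  0.17] [-0.46  0.38  0.21  2.16 -0.13  0.62  0.43]
left 0 1.45 0.171 [0.42 0.14 0.17] [-0.63  0.41  0.31  2.12 -0.2   0.65 -0.04]
left 0 1.45 0.3 [0.42 0.14 0.3 ] [-0.73  0.23  0.41  1.94 -0.11  1.   -0.13]
left 1 0 0.171 [0.47 0.02 0.17] [-0.61  0.52  0.73  2.05 -0.51  0.75 -1.11]
left 1 0 0.3 [0.47 0.02 0.3 ] [-0.77  0.37  0.92  1.88 -0.33  1.06 -1.27]
left 1 0.5 0.171 [0.43 0.05 0.17] [-0.92  0.64  1.15  2.14 -0.8   0.87 -1.34]
left 1 1 0.171 [0.41 0.1  0.17] [-1.04  0.63  1.15  2.17 -0.79  0.86 -1.95]
left 1 1.45 0.171 [0.42 0.14 0.17] [-0.02  0.43 -0.52  2.1   0.33  0.69  2.52]
left 1 1.45 0.3 [0.42 0.14 0.3 ] [-0.07  0.23 -0.41  1.92  0.11  1.01  2.76]
right 0 0 0.171 [ 0.47 -0.12  0.17] [ 0.13  0.45  0.09  2.   -0.06  0.69  1.85]
right 0 0 0.3 [ 0.47 -0.12  0.3 ] [-0.09  0.3   0.38  1.83 -0.13  1.03  1.93]
right 0 0.5 0.171 [ 0.
[... 276 characters left out ...]
15  1.83 -0.5   1.14 -2.21]
right 1 0 0.171 [ 0.47 -0.12  0.17] [-0.32  0.56  0.77  2.01 -0.55  0.79 -0.78]
right 1 0 0.3 [ 0.47 -0.12  0.3 ] [-0.57  0.5   1.16  1.84 -0.5   1.14 -0.78]
right 1 0.5 0.171 [ 0.44 -0.15  0.17] [-0.25  0.53  0.79  2.08 -0.55  0.75 -0.18]
right 1 1 0.171 [ 0.42 -0.2   0.17] [-0.19  0.55  0.86  2.07 -0.6   0.78  0.49]
right 1 1.45 0.171 [ 0.42 -0.25  0.17] [-0.02  0.55  0.73  2.01 -0.51  0.78  0.91]
right 1 1.45 0.3 [ 0.42 -0.25  0.3 ] [-0.22  0.43  1.    1.83 -0.41  1.1   0.83]
[0.278, 0.587, 0.38] [-1.12  0.51 -0.09  1.24  0.04  1.39  0.38]
[0.3, 0.33, 0.38] [-0.87  0.16 -0.04  1.77  0.01  1.22  0.68]
[0.4, 0.05, 0.34] [-0.38  0.11  0.21  1.94 -0.03  1.09  1.43]
```

```bash
python3 - <<'E'
from h import *
bot.move_linear([.278,.587,.36],speed=.2)
bot.reach([.3,.33,.36],q(YAW)); 
p,y=left(0,.27); bot.reach(p,q(y)); st("above")
p,y=left(0); print(bot.move_linear(p,speed=.1,until_force=12)); st("down")
for n in("top","side"):
    im,d=bot.read_camera(n); c=im[120:260,180:380] if n=="top" else im[100:240,200:400]
    cv2.imwrite(f"pics/{n}1.png",cv2.resize(c,None,fx=3,fy=3))
a,b=[cv2.imread(f"pics/{n}1.png") for n in("top","side")]
cv2.imwrite("pics/c1.png",cv2.resize(np.hstack([a,b]),(800,280)))
E
```

```text
above 3.59 [0.4702 0.0244 0.27  ] F [ 0.3 -0.2 -0.1] w 0.0936 g 0.0
False
down 4.73 [0.4704 0.0228 0.1714] F [-1.  -0.1  0.1] w 0.0943 g 0.0
```

View pics/c1.png

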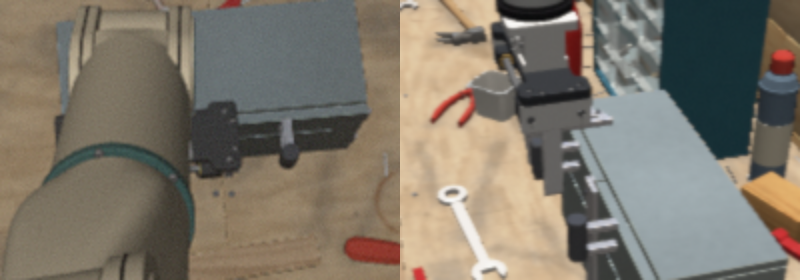

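The gripper straddles the left handle (side crop around (545,150)), and the right post at (290,155) in the top crop is free. Next I squeeze and swing the door.

```bash
python3 - <<'E'
from h import *
bot.command_gripper(.02,30); st("grip")
s=bot.sense()
if .025<s["gripper_width"]<.033:
    for t in np.arange(.1,1.46,.1):
        p,y=left(t); bot.move_linear(p,q(y),speed=.04)
        F=bot.sense(); st(f"{t:.1f}")
        if np.linalg.norm(F["wrist_force"])>35: print("stop"); break
E
```

```text
grip 5.86 [0.47   0.0247 0.1709] F [ 0.2  6.4 -0.8] w 0.0283 g 30.0
0.1 6.26 [0.4617 0.0293 0.1709] F [ 2.1  5.5 -3.3] w 0.0288 g 30.0
0.2 6.66 [0.4535 0.0348 0.1709] F [ 2.8  6.1 -2.9] w 0.0287 g 30.0
0.3 7.06 [0.4459 0.0412 0.1709] F [ 2.9  5.7 -4.4] w 0.0286 g 30.0
0.4 7.46 [0.4389 0.0483 0.1709] F [ 2.9  6.4 -3.9] w 0.0285 g 30.0
0.5 7.86 [0.4327 0.056  0.1709] F [ 3.8  6.7 -5.6] w 0.0285 g 30.0
0.6 8.26 [0.4273 0.0643 0.1709] F [ 3.5  6.1 -5.5] w 0.029 g 30.0
0.7 8.66 [0.4227 0.0731 0.1709] F [ 3.8  6.4 -5.5] w 0.029 g 30.1
0.8 9.06 [0.419  0.0823 0.1709] F [ 4.5  5.1 -6.5] w 0.0285 g 30.1
0.9 9.46 [0.4162 0.0918 0.1709] F [ 4.2  5.7 -6.2] w 0.0285 g 30.1
1.0 9.86 [0.4143 0.1016 0.1709] F [ 3.7  5.4 -6.5] w 0.0287 g 30.1
1.1 10.26 [0.4135 0.1116 0.1709] F [ 4.3  5.2 -5.9] w 0.0287 g 30.1
1.2 10.66 [0.4136 0.1216 0.1709] F [ 3.5  4.4 -5.3] w 0.0286 g 30.1
1.3 11.06 [0.4146 0.1315 0.1709] F [ 3.3  4.5 -5.5] w 0.0287 g 30.2
1.4 11.46 [0.4167 0.1413 0.1709] F [ 3.   4.3 -4.7] w 0.0288 g 30.2
```

```bash
python3 - <<'E'
from h import *
bot.command_gripper(.085); st("open")
p,y=left(1.4,.28); bot.move_linear(p,speed=.15); st("up")
p,y=right(0,.28); p[0]-=.05; bot.reach(p,q(y,1))
p,y=right(0,.28); bot.reach(p,q(y,1)); st("aboveR")
bot.read_camera("side"); bot.read_camera("top")
for n in("side","top"): print(n,bot.landmark_of(n,"right_grip")[:1])
p,y=right(0); print(bot.move_linear(p,speed=.1,until_force=12)); st("down")
im,_=bot.read_camera("side"); im2,_=bot.read_camera("top")
cv2.imwrite("pics/c2.png",cv2.resize(np.hstack([im2,im]),(800,300)))
E
```

```text
open 12.44 [0.4158 0.14   0.171 ] F [-1.3 -0.6  0. ] w 0.0848 g 0.0
up 13.32 [0.4152 0.1399 0.2794] F [-0.3 -0.6 -0.3] w 0.0848 g 0.0
aboveR 14.66 [ 0.4736 -0.1204  0.2793] F [-0.4  0.2 -0.6] w 0.0851 g 0.0
side [{'at': [290.8, 213.5], 'p': 0.62}]
top [{'at': [324.1, 199.4], 'p': 0.86}]
False
down 16.1 [ 0.4729 -0.1223  0.1715] F [ 0.1  1.3 -0.1] w 0.0851 g 0.0
```

View pics/c2.png

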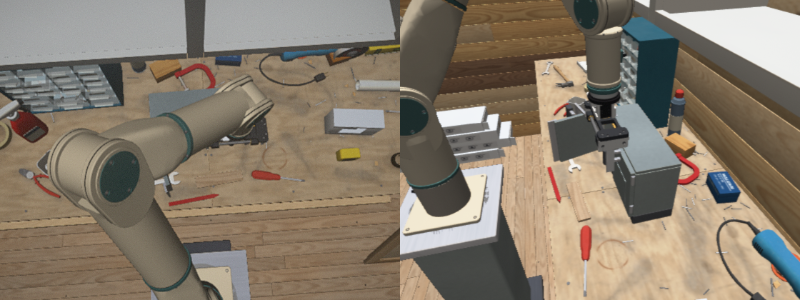

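The left door stands open (side view, about (573,140)) and the gripper is down on the right post (about (612,150)). Next I close on it and swing.

```bash
python3 - <<'E'
from h import *
bot.command_gripper(.01,20); st("grip")
s=bot.sense()
if .016<s["gripper_width"]<.024:
    for t in np.arange(.1,1.46,.1):
        p,y=right(t); bot.move_linear(p,q(y,1),speed=.04)
        F=bot.sense()
        if round(t*10)%3==0: st(f"{t:.1f}")
        if np.linalg.norm(F["wrist_force"])>35: print("stop"); st(); break
    else:
        bot.command_gripper(.085)
        p,y=right(1.4,.30); bot.move_linear(p,speed=.15); st("up")
        bot.reach([.4,-.05,.42],q(0,1)); st("clear")
im,_=bot.read_camera("side"); im2,_=bot.read_camera("top")
cv2.imwrite("pics/c3.png",cv2.resize(np.hstack([im2,im]),(800,300)))
E
```

```text
grip 17.22 [ 0.4726 -0.1253  0.171 ] F [ 0.8 -8.6 -7. ] w 0.0201 g 20.0
0.3 18.42 [ 0.4497 -0.1419  0.171 ] F [ 4.1 -4.8 -9.5] w 0.0199 g 20.0
0.6 19.62 [ 0.4319 -0.1649  0.171 ] F [ 4.9 -4.1 -9. ] w 0.0196 g 20.0
0.9 20.82 [ 0.4214 -0.1925  0.171 ] F [ 4.7 -3.  -7.7] w 0.0198 g 20.0
1.2 22.02 [ 0.4192 -0.2214  0.171 ] F [ 4.8 -0.9 -5.9] w 0.0194 g 20.0
up 24.92 [ 0.4219 -0.2405  0.2993] F [-0.  -0.4 -0. ] w 0.0852 g 0.0
clear 26.65 [ 0.3999 -0.0502  0.4198] F [-0.1 -0.2 -0.2] w 0.0848 g 0.0
```

View pics/c3.png

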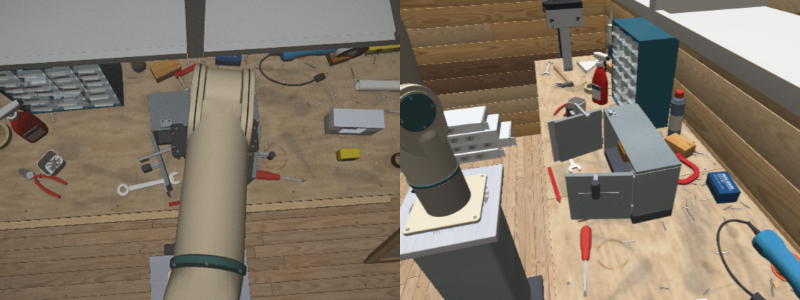

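Both doors stand about square to the front (side view, (575,135) and (600,195)), and the gripper is well clear above them.

```bash
python3 -c "
from h import *
bot.hold(.5); print(bot.sign_off())"
```

```text
the job is handed in; nothing more can be done
None
```

I opened the left door first and then the right. Both were left about square to the cabinet front (swung to about 1.4 rad) with the gripper clear, and the job was handed in at about 27 s; the judge's verdict was not shown.

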